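Hold the inspection mirror so the bench camera can read the gauge dial

TASK

The yellow dial on the gauge stand faces away from the red reading camera above it. Slide the blue cover of the mirror case fully open, take the inspection mirror out by its red handle, and hold it level with the dial on the camera's aim spot in front of it, angled so that the camera sees the dial face-on in the glass. Finish holding the mirror still there by its handle, leave the cover open, do not touch the mirror's head or the gauge stand (not with the mirror either), and leave the other gauges and parts alone.

Things in the scene. Friction and masses are not known exactly. Their poses are not given: they have to be found in the camera images.
- cover (a joint): Sliding cover of the mirror case: metres slid open, 0 shut to 0.22 fully open (end stop). It starts shut or up to 30 mm open. It slides level along the case's own -x direction, needs about 2 N to move and stays where it is left; opened, it sticks out over the end of the case at its own height.
- case: Grey open mirror case fixed to the bench, 250 mm long (its x), 100 wide (its y), floor and walls 5 mm thick, walls 66 mm high, guide rails on both long sides up to 76 mm. Origin: centre of its underside, z up. The mirror lies in it lengthwise, head towards +x, in two black rubber cradles; the 5 mm thick cover lies 66 to 71 mm above the bench and opens towards -x.
- cover_grip (a point): Middle of the top of the black grip rib on the blue cover: rib 12 mm thick along the slide, 50 mm across it, 18 mm high, its top 89 mm above the bench. It moves with the cover and lies 95 mm towards the case's +x from its middle when shut; axes as the case's.
- mirror: Inspection mirror, 65 to 115 g. Origin: centre of its red and black handle (14 x 14 mm square, 90 mm long along its x), 36 mm above the bench in the case. x runs along the rod to the head, z up as it lies. A 6 mm rod leads to a swivel at x = +130 mm that bears the head. Cradles at x = -39 to -31 and +71 to +79 mm; 38 mm free on either side of the handle between them.
- mirror_face (a point): Centre of the round mirror glass (head 50 mm across, 4 mm thick; the glass lies 8 mm in front of the swivel). Its z axis is the outward normal of the glass, its y axis is the swivel axis (parallel to the mirror's own y). As the mirror lies, the glass looks along the rod (mirror +x), raised by a small angle towards +z.
- mirror_head (a joint): Angle of the stiff swivel (rad): how far the glass normal is raised from the mirror's +x towards its +z. Between 0.05 and 0.30 at the start; it stays as set unless forced (about 0.12 N m).
- gauge_stand: Dial comparator stand fixed to the bench: dark steel base 160 (its x) by 120 mm, 30 mm high, column 30 mm across at x = +50 mm, a yellow-faced dial gauge 58 mm across, blue clamps and on top the red reading camera, 370 mm high in all. Origin: centre of the base's underside; z up; the dial looks to its own -x. Nothing of it reaches further out on the -x side than x = -80 mm.
- dial_center (a point): Centre of the yellow dial's glass, 155 mm above the bench, 30 mm towards the stand's -x from its origin. Axes as the stand's: the dial looks along -x.
- camera_lens (a point): Front of the reading camera's lens, above and behind the dial, 296 mm above the bench and 41 mm towards the stand's +x from its origin; the camera (34 mm square) looks over the top of the dial, 45 degrees downwards, at the aim spot.
- aim_spot (a point): The camera's aim spot, a point in the air 70 mm straight in front of the dial glass at the dial's height (155 mm above the bench), 100 mm towards the stand's -x from its origin, 200 mm from the lens. Its z axis points halfway between dial and lens (towards the dial, raised 0.393 rad, 22.5 degrees): glass centred here with its normal along this z shows the camera the dial.
- spindle_a: Steel spindle 210 mm high standing in a blue plastic holder 62 mm across; bystander. Origin: centre of its underside.
- spindle_b: Steel spindle 190 mm high in a blue plastic holder 62 mm across; bystander. Origin: centre of its underside.
- ring_gauge: Steel ring gauge 72 mm across, 22 mm high, on the yellow pad; bystander. Origin: centre of its underside.
- center_cone: Dark steel centre with a pointed cone, 54 mm across, 50 mm high, on the yellow pad; bystander. Origin: centre of its underside.
- spare_dial: White-faced dial gauge, 58 mm across, lying face up on the yellow pad; bystander. Origin: under the centre of its face, on the pad.
- steel_bush: Stepped steel bush 52 mm across, 50 mm high, between the case and the stand on the robot's side; bystander. Origin: centre of its underside.
- gauge_block_stand: Brass plug gauge standing upright on a round foot 48 mm across, 64 mm high; bystander. Origin: centre of its underside.

How it is judged:
On the way, in this order (a step that is already met when the one before it is completed fails the run):
1. the cover is slid fully open (at least 205 of 220 mm) (value of joint cover above 0.205 m), for 0.2 s.
2. the mirror is lifted out of the case, gripped by the handle (height (world z) of mirror above 0.085 m and contact force between the fingers and mirror above 0.5 N and contact force between mirror and case below 0.1 N), for 0.2 s.
At the end, for the whole second after the job is handed in: Mirror held still in the gripper by its handle, touching nothing else: centre of its glass within 13 mm of the aim spot, its normal within 0.11 rad (6 degrees) of the halfway direction, glass towards the dial, so the camera sees the dial; cover still open by 205 mm or more (distance between mirror_face and aim_spot below 0.013 m and angle between the z axis of mirror_face and the z axis of aim_spot, either way round below 0.11 rad and z of dial_center in the frame of mirror_face above 0.03 m and contact force between the fingers and mirror above 0.5 N and contact force between mirror and case below 0.1 N and contact force between mirror and gauge_stand below 0.1 N and height (world z) of mirror above 0.08 m and linear speed of mirror below 0.015 m/s and angular speed of mirror below 0.1 rad/s and value of joint cover above 0.205 m); the arm keeps its last pose, push and grip.
It fails at once if the fingers touch the mirror's head (contact force between the fingers and mirror_head above 0.5 N).
It fails at once if the robot touches the gauge stand (contact force between any of the arm, the fingers and gauge_stand above 1 N).
It fails at once if the mirror touches the gauge stand (contact force between mirror and gauge_stand above 0.5 N).
It fails at once if a bystander is moved by more than 20 mm (distance of any of spindle_a, spindle_b, ring_gauge, center_cone, spare_dial, steel_bush, gauge_block_stand from where it was at the start of the episode above 0.02 m).
It also fails if it takes over 61 s, if anything falls off the work surface, if the arm or the gripper's body presses on something with over 40 N, if the wrist force passes 120 N, or if a joint passes its speed limit or range.

ROBOT

A 6-joint arm with a two-finger parallel gripper is mounted at the origin on the work surface. World frame = base frame: x ahead of the robot, y to its left, z up, the work surface at z = 0. Lengths are in m, angles in rad, forces in N, time in s.
With the tool pointing down it reaches from about 0.35 to 0.775 m from the base axis. Payload 7.3 kg.
Tool frame: the origin (TCP) lies at the very end of the fingers, on their centre line; the grasp point (between the pads) lies 19 mm behind it (robot.pinch_z is the distance from the TCP to the grasp point, in m); z points along the fingers, y is the line along which they close (so a half turn about z gives the same grasp; the last joint's range is limited). The gripper opens to 92 mm and grips with 3 to 60 N. Pads are 19 mm wide; open, the fingers measure 130 mm over their backs; the gripper's body (75 mm by 190 mm) begins 47 mm behind the grasp point.
Start: joints at [0.972, 0.342, 1.524, -0, 1.275, -0.146], TCP at [0.23, 0.472, 0.227] pointing down, gripper open.
Joint ranges: [-2.53, 2.53], [-0.77, 2.02], [0.04, 2.7], [-1, 4.14], [0.28, 2.66], [-3.11, 3.11]. Speed limits (rad/s): [2.57, 2.57, 3.14, 3.14, 3.14, 3.14].

INTERFACE

Orientations are given as [roll, pitch, yaw] about the fixed x, y, z axes, in that order (R = Rz(yaw) Ry(pitch) Rx(roll)).
In Python, from cell import robot gives the robot as it stands.
- The arm moves only by the tool move_arm, never from a script. Its argument "motion" is a list of rows, each a list of 6 numbers: the shift along the tool's x, y, z in units of 0.1 m (1.0 is 0.1 m), then the turn, a rotation vector about the tool's x, y, z in units of pi rad (1.0 is pi rad). In form: [[dx, dy, dz, rx, ry, rz], ...]. A call has 1 to 12 rows; each row is the pose to reach, as a shift and turn from the pose commanded when the call began, along the tool's axes at that moment, turning the shorter way round; what a row does not reach only later rows make up. A row lasts 1/8 s, in which the tool goes at most 62.5 mm and 10.7 degrees, less where a joint would pass 70% of its speed; a pose out of reach is approached as far as the arm can. A call with a number of a shift or a turn outside -1 to 1 is refused whole. A call with a gripper value outside its range is refused whole. "fingers" is the opening, from -1 (shut) to 1 (fully open), set as the call begins (left out, the last holds). The fingers move at their own pace and stop on an object; "newtons" is the grip in N (left out, the last holds). Time passes only in rows, so rows that repeat a pose let the fingers close. It gives the time, the measured TCP pose, the force, the opening and the grip force at its end, in the units of the state.
- robot.observe(): the state, without advancing time (a new reading comes with each control period).
- robot.read_camera(name): name is "scene" or "top" or "wrist"; returns a dict with "image" (420x560x3 uint8, red, green, blue), "range_z" (420x560 float32, m along the optical axis (not along the pixel's ray), 0 where there is no reading), "vfov" (degrees; the focal length in pixels is half the picture's height over the tangent of half this angle, whatever the lens; pixels are square), "cx", "cy" (the principal point, pixels), "extrinsics" (4x4, takes a point from camera to world coordinates); the wrist camera has in their place "hand_eye" (4x4, takes a point from camera to tool coordinates, whose origin is the TCP and whose axes are the flange's). Camera axes: x right, y up, looking along -z (the intrinsics and any distortion apply to the point x, -y, -z); pixel columns grow to the right and rows downward; lengths in m; the calibration is good to about 2 mm. A picture is of the moment at which its call begins: read the wrist's pose just before it.
- robot.hand_in(): hands the job in; it is judged then, once.
The state is a dict: "time": time; "qpos": joint angles; "qvel": joint speeds; "joint_efforts": joint torques, N m; "tool_pos": TCP position; "tool_rot": TCP orientation; "contact_force": force on the tool from outside, world axes, zero at the start; "torque": the same for the moment, N m; "opening": finger opening in m; "grip_force": force on a finger pad.
Only numpy, scipy, OpenCV 4.12 (cv2) and the standard library are available. Lean on these libraries where they do the work, as an engineer would, in place of code of your own. Each camera call takes 0.05 s, during which the arm holds its last target. There are 200 camera calls.

## Working session

There is one attempt and no reset: what is moved stays moved. The work goes in short steps, Python scripts to look and compute and a tool call to move; the robot and the scene stay as the last step left them, time stands still between calls to the robot, and variables do not carry over. Pictures are saved under pics/ and viewed, at most 10 in all, crops included, and the job is handed in when it is done.

Besides the shell and the picture viewer there is one more tool, called after "Request:" as name(argument=value, ...) on one line, values as JSON. move_arm: Moves the arm, as the interface text tells. Shifts and turns lie within -1 to 1; 1 stands for 0.1 m of shift or pi rad of turn. Its arguments: {"type":"object","properties":{"motion":{"type":"array"},"fingers":{"type":"number"},"newtons":{"type":"number"}},"required":["motion"]}

```bash
mkdir -p pics; ls
cat > h.py <<'E'
import numpy as np,cv2
from cell import robot
def cam(n):
    s=robot.observe(); c=robot.read_camera(n); return s,c
def world_pts(c,E):
    h,w=c["range_z"].shape; f=h/2/np.tan(np.radians(c["vfov"])/2)
    u,v=np.meshgrid(np.arange(w),np.arange(h)); z=c["range_z"]
    P=np.stack([(u-c["cx"])/f*z,-(v-c["cy"])/f*z,-z],-1)
    return P@E[:3,:3].T+E[:3,3]
def save(n,c): cv2.imwrite(f"pics/{n}.png",c["image"][...,::-1])
E
python3 - <<'E'
from h import *
s=robot.observe();print(s)
for n in("top","scene"):
    c=cam(n)[1];save(n,c);np.savez(n+".npz",**c);print({k:v for k,v in c.items() if k not in("image","range_z")})
a=[cv2.imread(f"pics/{n}.png") for n in("top","scene")]
E
```

```text
pics
{'time': 0.0, 'qpos': array([ 9.72006866e-01,  3.42723669e-01,  1.52505329e+00, -3.30297207e-05,
        1.27542302e+00, -1.46030315e-01]), 'qvel': array([-1.19856573e-05,  1.56412703e-03, -7.84858936e-04,  6.19759470e-04,
       -2.51713622e-04, -2.67670529e-04]), 'joint_efforts': array([ 5.39196208e-04, -4.31237841e+01, -2.44216526e+01,  7.16839987e-02,
        5.60571975e-02, -1.27348708e-04]), 'tool_pos': array([0.22941673, 0.4717391 , 0.22603183]), 'tool_rot': array([-3.13999784e+00, -2.02636665e-04,  2.68884299e+00]), 'contact_force': array([ 0.36629892, -0.13901663,  0.51749589]), 'torque': array([-0.02670088,  0.04599701,  0.02779439]), 'grip_force': 0.0, 'opening': 0.09178182048208199}
{'vfov': 50.335246620533404, 'cx': 275.6706059746154, 'cy': 203.1256298175954, 'extrinsics': array([[ 0.00811512,  0.98869259, -0.14973681,  0.35711575],
       [-0.99996066,  0.00855977,  0.00232526,  0.0977961 ],
       [ 0.00358068,  0.14971205,  0.98872316,  1.28009333],
       [ 0.        ,  0.        ,  0.        ,  1.        ]])}
{'vfov': 49.33680324668016, 'cx': 281.11810092268445, 'cy': 205.99258798490973, 'extrinsics': array([[-0.85532511, -0.34732849,  0.38442408,  0.92198813],
       [ 0.51767488, -0.54319226,  0.66102563,  0.79977706],
       [-0.02077684,  0.76439851,  0.64440922,  0.89805343],
       [ 0.        ,  0.        ,  0.        ,  1.        ]])}
```

View pics/top.png

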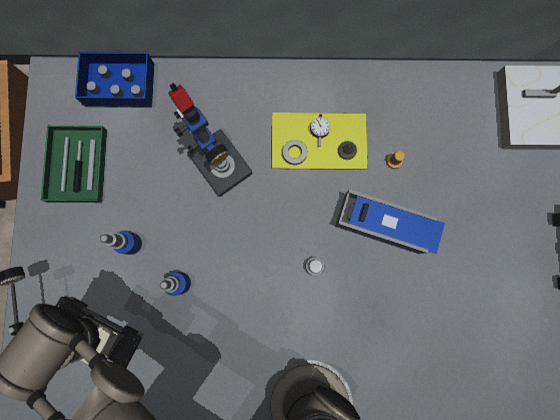

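View pics/scene.png

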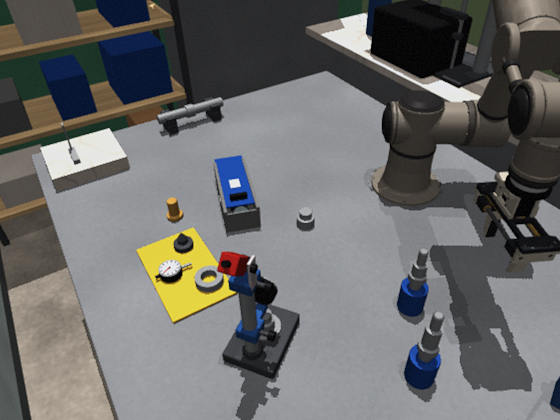

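The top view shows the case with its blue cover at about (390,222), and the black rib towards its left end at (363,213). The stand's base is at (220,165) with the dial facing lower right, spindles are at (125,242) and (175,283), and the bush is at (314,265). In the scene view the stand is at (260,320) and the case at (237,190).

```bash
cat > m.py <<'E'
from h import *
for n in("top","scene"):
    c=dict(np.load(n+".npz")); P=world_pts(c,c["extrinsics"]); I=c["image"].astype(int); hsv=cv2.cvtColor(c["image"],cv2.COLOR_RGB2HSV)
    ok=c["range_z"]>0; X,Y,Z=P[...,0],P[...,1],P[...,2]
    def rect(m,t):
        p=P[m]; 
        if len(p)<5: print(n,t,"few");return
        r=cv2.minAreaRect((p[:,:2]*1000).astype(np.float32)); print(n,t,len(p),"c",np.round(r[0],1),"size",np.round(r[1],1),"ang",round(r[2],1),"z",np.round(np.median(p[:,2]),4))
    blue=(hsv[...,0]>105)&(hsv[...,0]<130)&(hsv[...,1]>150)
    reg=(Y<0.05)&(Y>-0.4)&(X>0.3)&(X<0.75)
    rect(ok&reg&blue&(Z>.06)&(Z<.08),"cover")
    rect(ok&reg&(Z>.08)&(Z<.1),"rib")
    rect(ok&reg&(Z>.073)&(Z<.08)&~blue,"rails")
    rect(ok&reg&(Z>.03)&(Z<.12),"case")
    sr=(Y>0.1)&(Y<0.45)&(X>0.45)&(X<0.85)
    rect(ok&sr&(Z>.022)&(Z<.037),"base")
    red=((hsv[...,0]<6)|(hsv[...,0]>174))&(hsv[...,1]>150)
    rect(ok&sr&red,"redcam")
    rect(ok&sr&(Z>.34),"top")
    yel=(hsv[...,0]>20)&(hsv[...,0]<34)&(hsv[...,1]>120)
    rect(ok&sr&yel&(Z>.1),"dial")
    rect(ok&sr&(Z>.125)&(Z<.185)&(~blue),"dialbody")
    k,lab,st,ce=cv2.connectedComponentsWithStats((ok&(Z>.012)&(Z<.4)&(X>.25)).astype(np.uint8))
    for i in range(1,k):
        if st[i,4]>60:
            p=P[lab==i]; print(n,ce[i].round(),np.round(np.median(p,0),3),"zmax",p[:,2].max().round(3),"ext",np.ptp(p[:,:2],0).round(3))
E
python3 m.py
```

```text
top cover 2355 c [ 487.8 -234.2] size [248.   85.1] ang 72.0 z 0.0707
top rib 98 c [ 494.9 -202.3] size [227.2  98.6] ang 71.9 z 0.0876
top rails 582 c [ 490.4 -220.3] size [273.6 100.6] ang 72.2 z 0.0755
top case 4256 c [ 567.2 -158.7] size [395.5 386.9] ang 7.5 z 0.0705
top base 1505 c [664.9 258.2] size [159.4 120. ] ang 36.6 z 0.0296
top redcam 333 c [697.1 282.4] size [138.8  32. ] ang 35.4 z 0.3505
top top 341 c [734.9 310.2] size [53.1 33.7] ang 36.8 z 0.3543
top dial 29 c [642.  239.6] size [ 2.2 45.4] ang 38.2 z 0.1554
top dialbody 398 c [681.4 270.6] size [104.1  56.9] ang 36.3 z 0.1706
top [113.  80.] [0.891 0.573 0.043] zmax 0.076 ext [0.144 0.203]
top [104.  72.] [0.933 0.605 0.036] zmax 0.045 ext [0.026 0.029]
top [530. 106.] [ 0.834 -0.636  0.049] zmax 0.109 ext [0.243 0.168]
top [127.  75.] [0.923 0.535 0.037] zmax 0.046 ext [0.03  0.028]
top [209. 146.] [0.68  0.274 0.102] zmax 0.368 ext [0.195 0.186]
top [320. 128.] [ 0.767 -0.03   0.033] zmax 0.042 ext [0.098 0.06 ]
top [ 72. 162.] [0.662 0.689 0.029] zmax 0.041 ext [0.222 0.165]
top [ 64. 164.] [0.657 0.707 0.017]
[... 1515 characters left out ...]
 ext [0.24  0.236]
scene [236. 192.] [ 0.503 -0.17   0.073] zmax 0.095 ext [0.171 0.295]
scene [522. 238.] [0.266 0.525 0.332] zmax 0.4 ext [0.051 0.124]
scene [173. 208.] [ 0.681 -0.239  0.039] zmax 0.07 ext [0.046 0.037]
scene [305. 217.] [ 0.378 -0.002  0.035] zmax 0.057 ext [0.051 0.048]
scene [184. 242.] [ 0.706 -0.1    0.027] zmax 0.062 ext [0.074 0.086]
scene [415. 286.] [0.332 0.374 0.078] zmax 0.194 ext [0.062 0.062]
scene [252. 313.] [0.701 0.298 0.074] zmax 0.369 ext [0.197 0.374]
scene [171. 270.] [ 0.772 -0.025  0.035] zmax 0.042 ext [0.114 0.088]
scene [426. 354.] [0.443 0.517 0.079] zmax 0.215 ext [0.06  0.062]
scene [556. 398.] [0.253 0.692 0.027] zmax 0.054 ext [0.005 0.016]
```

```bash
cat > m2.py <<'E'
from h import *
for n in("top","scene"):
    c=dict(np.load(n+".npz")); P=world_pts(c,c["extrinsics"]); hsv=cv2.cvtColor(c["image"],cv2.COLOR_RGB2HSV)
    a=np.radians(72.1); ex=np.array([np.cos(a),np.sin(a)]); ey=np.array([-ex[1],ex[0]]); o=np.array([.489,-.225])
    q=P[...,:2]-o; u=q@ex; v=q@ey; Z=P[...,2]; ok=(abs(u)<.2)&(abs(v)<.06)&(c["range_z"]>0)
    blue=(hsv[...,0]>105)&(hsv[...,0]<130)&(hsv[...,1]>150)
    for t,m in(("rib",ok&~blue&(abs(v)<.03)&(Z>.08)&(Z<.1)),("rimall",ok&(Z>.06)&(Z<.082)&(abs(v)>.043)),("cover",ok&blue&(Z>.06))):
        print(n,t,m.sum(),np.percentile(u[m],[0,2,50,98,100]).round(3),np.percentile(v[m],[0,2,50,98,100]).round(3),np.median(Z[m]).round(3))
print(robot.read_camera("wrist")["hand_eye"].round(3), dict(np.load('top.npz')).keys())
E
python3 m2.py
```

```text
top rib 86 [0.08  0.081 0.087 0.092 0.093] [-0.024 -0.023  0.001  0.024  0.024] 0.088
top rimall 558 [-0.132 -0.108  0.012  0.138  0.142] [-0.05  -0.05   0.044  0.051  0.051] 0.075
top cover 2356 [-0.133 -0.128 -0.024  0.11   0.115] [-0.044 -0.04  -0.001  0.037  0.041] 0.071
scene rib 75 [0.084 0.085 0.092 0.096 0.096] [-0.023 -0.023 -0.001  0.022  0.022] 0.088
scene rimall 286 [-0.127 -0.105  0.042  0.144  0.146] [-0.048 -0.048  0.044  0.051  0.052] 0.078
scene cover 1137 [-0.13  -0.123 -0.008  0.115  0.12 ] [-0.042 -0.038  0.     0.039  0.042] 0.074
[[-0.001  0.967  0.255  0.068]
 [ 1.     0.     0.001  0.001]
 [ 0.001  0.255 -0.967 -0.158]
 [ 0.     0.     0.     1.   ]] dict_keys(['image', 'range_z', 'vfov', 'cx', 'cy', 'extrinsics'])
```

Request:
move_arm(motion=[[0, 0, -0.4, 0, 0, 0], [-1, -1, -0.8, 0, 0, 0], [-1, -1, -0.8, 0, 0, 0], [-1, -1, -0.8, 0, 0, 0]], fingers=-1)

```text
time: 0.65
tool_pos: [0.2765, 0.3363, 0.3077]
tool_rot: [3.14, 0.001, 2.687]
contact_force: [0.2, 0.4, -0.9]
opening: 0.0565
grip_force: 0.0
```

Request:
move_arm(motion=[[-0.5, -0.35, 0, 0, 0, 0], [-1, -0.7, 0, 0, 0, 0], [-1, -0.7, 0, 0, 0, 0]])

```text
time: 1.02
tool_pos: [0.3368, 0.2286, 0.3066]
tool_rot: [-3.141, 0.001, 2.682]
contact_force: [-0.0, -0.2, -0.2]
opening: 0.0263
grip_force: 0.0
```

Request:
move_arm(motion=[[-0.5, -0.35, 0, 0, 0, 0], [-1, -0.7, 0, 0, 0, 0], [-1, -0.7, 0, 0, 0, 0]])

```text
time: 1.4
tool_pos: [0.3956, 0.1229, 0.3063]
tool_rot: [-3.141, -0.0, 2.683]
contact_force: [-0.0, 0.9, 0.2]
opening: 0.0005
grip_force: 0.0
```

Request:
move_arm(motion=[[-0.5, -0.35, 0, 0, 0, 0], [-1, -0.7, 0, 0, 0, 0], [-1, -0.7, 0, 0, 0, 0]])

```text
time: 1.78
tool_pos: [0.4547, 0.0173, 0.306]
tool_rot: [-3.141, -0.001, 2.686]
contact_force: [-0.7, -0.6, 0.6]
opening: 0.0001
grip_force: 0.0
```

Request:
move_arm(motion=[[-0.5, -0.35, 0, 0, 0, 0.05], [-1, -0.7, 0, 0, 0, 0.11], [-1, -0.7, 0, 0, 0, 0.17], [-1, -0.7, 0.2, 0, 0, 0.22], [-1, -0.7, 0.5, 0, 0, 0.28], [-1, -0.7, 0.8, 0, 0, 0.34], [-1, -0.7, 1, 0, 0, 0.4], [-1, -0.7, 1, 0, 0, 0.455], [-1, -0.7, 1, 0, 0, 0.455], [-1, -0.7, 1, 0, 0, 0.455]])

```text
time: 3.02
tool_pos: [0.5132, -0.0868, 0.2071]
tool_rot: [3.141, -0.0, 1.264]
contact_force: [0.4, -0.6, 0.2]
opening: 0.0003
grip_force: 0.0
```

```bash
cat >> h.py <<'E'
from scipy.spatial.transform import Rotation as R
def wrist():
    s,c=cam("wrist"); T=np.eye(4); T[:3,:3]=R.from_euler("xyz",s["tool_rot"]).as_matrix(); T[:3,3]=s["tool_pos"]
    return s,c,T@c["hand_eye"]
E
cat > m3.py <<'E'
from h import *
import sys
s,c,E=wrist(); save(sys.argv[1],c); P=world_pts(c,E); print(s["tool_pos"],s["tool_rot"])
np.savez(sys.argv[1]+".npz",P=P,image=c["image"],E=E,T=s["tool_pos"])
hsv=cv2.cvtColor(c["image"],cv2.COLOR_RGB2HSV)
a=np.radians(72.1); ex=np.array([np.cos(a),np.sin(a)]); ey=np.array([-ex[1],ex[0]]); o=np.array([.489,-.225])
q=P[...,:2]-o; u=q@ex; v=q@ey; Z=P[...,2]; ok=(abs(u)<.2)&(abs(v)<.06)&(c["range_z"]>0)
blue=(hsv[...,0]>105)&(hsv[...,0]<130)&(hsv[...,1]>150)
for t,m in(("rib",ok&~blue&(abs(v)<.03)&(Z>.08)&(Z<.1)),("rim",ok&~blue&(Z>.06)&(Z<.082)),("rimL",ok&~blue&(Z>.06)&(Z<.082)&(abs(v)>.043)),("cover",ok&blue&(Z>.06))):
    if m.sum()>9: print(t,m.sum(),np.percentile(u[m],[0,2,50,98,100]).round(4),np.percentile(v[m],[0,2,50,98,100]).round(4),np.median(Z[m]).round(4))
E
python3 m3.py w1
```

```text
[ 0.51319671 -0.08681679  0.20706281] [ 3.14117947e+00 -4.34618210e-04  1.26442629e+00]
rim 1948 [0.0025 0.1023 0.1366 0.1438 0.144 ] [-0.052  -0.0511  0.001   0.0476  0.0483] 0.0745
rimL 873 [0.101  0.102  0.1248 0.1438 0.144 ] [-0.052  -0.0515 -0.0446  0.0479  0.0483] 0.0754
cover 1986 [0.0022 0.0206 0.1086 0.1298 0.1758] [-0.0434 -0.0414 -0.      0.0368  0.0383] 0.0709
```

Request:
move_arm(motion=[[0, 0.1, 0.5, 0, 0, 0], [0, 0.2, 1, 0, 0, 0], [0, 0.2, 1, 0, 0, 0]])

```text
time: 3.45
tool_pos: [0.5301, -0.0936, 0.1038]
tool_rot: [-3.134, -0.0, 1.261]
contact_force: [0.1, 0.2, -0.0]
opening: 0.0005
grip_force: 0.0
```

Request:
move_arm(motion=[[0, 0, 0.26, 0, 0, 0], [0, 0, 0.26, 0, 0, 0], [-0.2, 0, 0.26, 0, 0, 0], [-0.3, 0, 0.26, 0, 0, 0], [-0.45, 0, 0.26, 0, 0, 0], [-0.6, 0, 0.26, 0, 0, 0], [-0.8, 0, 0.26, 0, 0, 0], [-1, 0, 0.26, 0, 0, 0]])

```text
time: 4.45
tool_pos: [0.5011, -0.191, 0.0808]
tool_rot: [3.141, -0.0, 1.259]
contact_force: [2.0, 0.8, 0.8]
opening: 0.0005
grip_force: 1.1
```

Request:
move_arm(motion=[[-0.2, 0, 0, 0, 0, 0], [-0.4, 0, 0, 0, 0, 0], [-0.6, 0, 0, 0, 0, 0], [-0.8, 0, 0, 0, 0, 0], [-1, 0, 0, 0, 0, 0], [-1, 0, 0, 0, 0, 0]])

```text
time: 5.2
tool_pos: [0.4699, -0.2864, 0.0805]
tool_rot: [-3.141, 0.0, 1.257]
contact_force: [0.2, 1.0, 0.4]
opening: 0.0003
grip_force: 0.0
```

Request:
move_arm(motion=[[-0.1, 0, 0, 0, 0, 0], [-0.18, 0, 0, 0, 0, 0], [-0.22, 0, 0, 0, 0, 0], [-0.25, 0, 0, 0, 0, 0], [-0.27, 0, 0, 0, 0, 0], [-0.27, 0, 0, 0, 0, 0]])

```text
time: 5.95
tool_pos: [0.4625, -0.3105, 0.0807]
tool_rot: [-3.142, -0.0, 1.259]
contact_force: [0.0, 1.5, -1.1]
opening: 0.0004
grip_force: 0.7
```

```bash
sed -i 's/("top","scene")/("t2","s2")/' m2.py; sed -i '/hand_eye/d' m2.py
python3 - <<'E'
from h import *
for n,f in(("top","t2"),("scene","s2")):
    c=cam(n)[1];save(f,c);np.savez(f+".npz",**c)
E
python3 m2.py; python3 m3.py w2
```

```text
[ 0.4625873  -0.31046136  0.08070017] [3.14151774e+00 1.59200981e-06 1.25960416e+00]
rib 312 [-0.1119 -0.1093 -0.0794 -0.0777 -0.0776] [-0.0071 -0.006  -0.0017  0.0026  0.0037] 0.0898
rim 10526 [-0.1373 -0.0785 -0.0228  0.0227  0.0246] [-0.0523 -0.0516 -0.0031  0.0476  0.0485] 0.0753
rimL 7700 [-0.0814 -0.0783 -0.0219  0.0228  0.0246] [-0.0523 -0.0517 -0.0449  0.0477  0.0485] 0.0753
cover 2260 [-0.1385 -0.1257 -0.0792 -0.0768 -0.0766] [-0.0444 -0.0419 -0.0019  0.0377  0.0399] 0.0708Traceback (most recent call last):
  File "m2.py", line 8, in <module>
    print(n,t,m.sum(),np.percentile(u[m],[0,2,50,98,100]).round(3),np.percentile(v[m],[0,2,50,98,100]).round(3),np.median(Z[m]).round(3))
                      ~~~~~~~~~~~~~^^^^^^^^^^^^^^^^^^^^^^
    return _quantile_unchecked(
        a, q, axis, out, overwrite_input, method, keepdims, weights)
    return _ureduce(a,
                    func=_quantile_ureduce_func,
    ...<5 lines>...
                    overwrite_input=overwrite_input,
                    method=method)
    r = func(a, **kwargs)
    result = _quantile(arr,
                       quantiles=q,
    ...<2 lines>...
                       out=out,
                       weights=wgt)
    slices_having_nans = np.isnan(arr[-1, ...])
                                  ~~~^^^^^^^^^
IndexError: index -1 is out of bounds for axis 0 with size 0
```

Request:
move_arm(motion=[[-0.02, 0, 0, 0, 0, 0], [-0.04, 0, 0, 0, 0, 0], [-0.04, 0, 0, 0, 0, 0]])

```text
time: 6.48
tool_pos: [0.4624, -0.3107, 0.0807]
tool_rot: [-3.141, -0.006, 1.259]
contact_force: [5.8, 15.9, 3.5]
opening: 0.0003
grip_force: 8.4
```

View pics/w2.png

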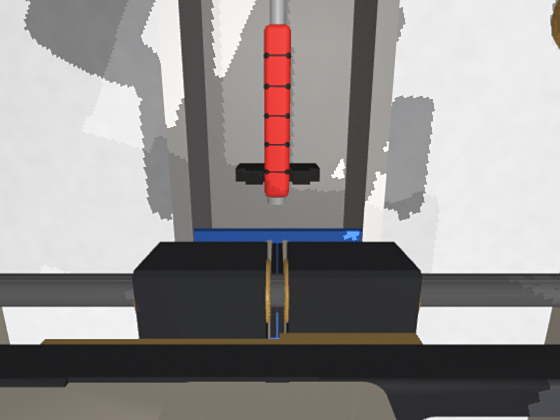

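The picture shows the case open, the red handle from (277,25) to (277,197) with the rear cradle at row 173, and the cover edge at row 235. The 16 N push confirms the cover is against its end stop.

```bash
cat > m4.py <<'E'
from h import *
import sys
d=np.load(sys.argv[1]+".npz"); P=d["P"]; hsv=cv2.cvtColor(d["image"],cv2.COLOR_RGB2HSV)
red=((hsv[...,0]<6)|(hsv[...,0]>174))&(hsv[...,1]>150)&(P[...,2]>.037)&(P[...,2]<.06)
p=P[red]; r=cv2.minAreaRect((p[:,:2]*1000).astype(np.float32)); print(r,np.median(p[:,2]),len(p), d["T"])
E
python3 m4.py w2
```

```text
((484.0150146484375, -246.35806274414062), (88.59349822998047, 13.711198806762695), 71.45784759521484) 0.04258221003851137 3987 [ 0.4625873  -0.31046136  0.08070017]
```

Request:
move_arm(motion=[[0.1, 0, 0, 0, 0, 0], [0.1, 0, -0.4, 0, 0, 0], [0.1, 0, -0.9, 0, 0, 0], [0.1, 0, -0.9, 0, 0, 0], [0.1, 0, -0.9, 0, 0, 0]], fingers=-0.25)

```text
time: 7.1
tool_pos: [0.4642, -0.3049, 0.1706]
tool_rot: [3.141, 0.001, 1.259]
contact_force: [-0.7, 0.3, -0.8]
opening: 0.0342
grip_force: 0.0
```

```bash
python3 m3.py w3; python3 m4.py w3; python3 -c "from h import *;print(robot.observe()['opening'])"
```

```text
[ 0.4642244  -0.30493257  0.17056399] [3.14122607e+00 5.16084204e-04 1.25938049e+00]
rib 1224 [-0.1112 -0.1108 -0.1041 -0.0999 -0.0995] [-0.0264 -0.0255 -0.0019  0.0209  0.0223] 0.0886
rim 8340 [-0.1951 -0.1907 -0.04    0.0515  0.055 ] [-0.0523 -0.0515 -0.0012  0.0475  0.0482] 0.0751
rimL 4878 [-0.1114 -0.1017 -0.0156  0.0523  0.055 ] [-0.0523 -0.0517 -0.0449  0.0477  0.0482] 0.0754
cover 6948 [-0.1957 -0.1929 -0.1049 -0.0773 -0.0735] [-0.0457 -0.0412 -0.0027  0.0367  0.041 ] 0.071
((483.5942077636719, -246.35556030273438), (88.11671447753906, 13.781244277954102), 72.33982849121094) 0.04258689381908959 1835 [ 0.4642244  -0.30493257  0.17056399]
0.03408837237407329
```

Request:
move_arm(motion=[[0.4, 0, 0.1, 0, 0, 0], [0.67, 0.01, 0.4, 0, 0, 0], [0.67, 0.01, 0.7, 0, 0, 0], [0.67, 0.01, 0.7, 0, 0, 0]])

```text
time: 7.65
tool_pos: [0.4841, -0.2399, 0.0977]
tool_rot: [-3.135, -0.002, 1.26]
contact_force: [-0.4, 0.1, 0.1]
opening: 0.034
grip_force: 0.0
```

Request:
move_arm(motion=[[0, 0, 0.3, 0, 0, 0], [0, 0, 0.6, 0, 0, 0], [0, 0, 0.83, 0, 0, 0], [0, 0, 0.83, 0, 0, 0]])

```text
time: 8.15
tool_pos: [0.485, -0.2413, 0.0169]
tool_rot: [-3.139, -0.001, 1.259]
contact_force: [1.0, 0.1, 0.6]
opening: 0.0346
grip_force: 0.0
```

Request:
move_arm(motion=[[0, 0, 0, 0, 0, 0], [0, 0, 0, 0, 0, 0], [0, 0, 0, 0, 0, 0], [0, 0, 0, 0, 0, 0]], fingers=-1, newtons=50)

```text
time: 8.65
tool_pos: [0.4864, -0.2418, 0.0188]
tool_rot: [3.14, 0.001, 1.259]
contact_force: [-0.6, 0.5, 6.5]
opening: 0.0135
grip_force: 50.0
```

Request:
move_arm(motion=[[0, 0, -0.1, 0, 0, 0], [0, 0, -0.3, 0, 0, 0], [0, 0, -0.6, 0, 0, 0], [0, 0, -1, 0, 0, 0], [0, 0, -1, 0, 0, 0]])

```text
time: 9.28
tool_pos: [0.4875, -0.2423, 0.1211]
tool_rot: [3.135, 0.002, 1.26]
contact_force: [0.8, -0.5, -1.0]
opening: 0.0135
grip_force: 50.0
```

Request:
move_arm(motion=[[0, 0, -0.4, 0, 0, 0], [0, 0, -0.8, 0, 0, 0], [0, 0, -1, 0, 0, 0], [0, 0, -1, 0, 0, 0], [0, 0, -1, 0, 0, 0]])

```text
time: 9.9
tool_pos: [0.4851, -0.2409, 0.2161]
tool_rot: [-3.139, -0.001, 1.259]
contact_force: [0.4, -0.4, -0.5]
opening: 0.0136
grip_force: 50.0
```

Run:
```python
from h import *
s,c,E=wrist(); save("w4",c); np.savez("w4.npz",P=world_pts(c,c["hand_eye"]),image=c["image"],T=s["tool_pos"],rot=s["tool_rot"])
s,c=cam("scene"); np.savez("s4.npz",P=world_pts(c,c["extrinsics"]),image=c["image"],T=s["tool_pos"],rot=s["tool_rot"])
a=c["image"]; w=cv2.imread("pics/w4.png"); cv2.imwrite("pics/s4.png",cv2.resize(np.hstack([w[:210],a[100:310,:,::-1]]),(800,150)) if 0 else np.vstack([w[:300],a[50:300,:,::-1]]))
```

```text
(no output)
```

View pics/s4.png

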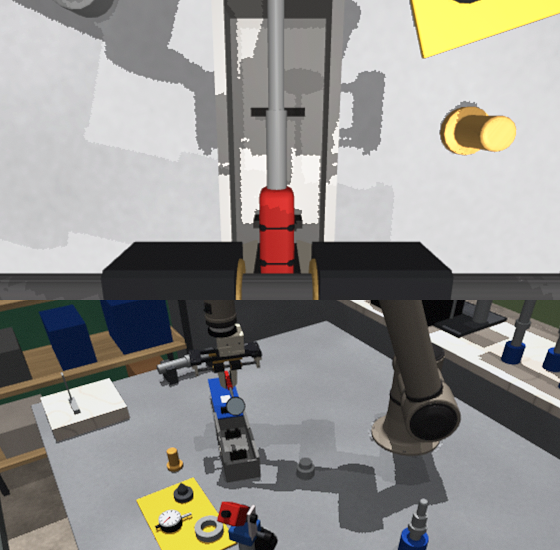

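The lower half shows the mirror held clear above the case, with its disc at about scene pixel (235,156). The wrist view shows the rod running straight up at column 277, with the head out of view.

```bash
cat > m5.py <<'E'
from h import *
import sys
n=sys.argv[1]; d=np.load("s"+n+".npz"); P=d["P"]; w=np.load("w"+n+".npz"); W=w["P"]
Rt=R.from_euler("xyz",d["rot"]).as_matrix()
# scene points in tool frame
Q=(P-d["T"])@Rt
m=(Q[...,0]>.1)&(Q[...,0]<.17)&(abs(Q[...,1])<.035)&(abs(Q[...,2]+.02)<.045)
k,lab,st,ce=cv2.connectedComponentsWithStats(m.astype(np.uint8)); i=1+st[1:,4].argmax(); m=lab==i
m=cv2.erode(m.astype(np.uint8),np.ones((3,3)))>0
p=Q[m]
for _ in range(4):
    c=p.mean(0); nrm=np.linalg.svd(p-c)[2][2]; nrm*=np.sign(nrm[0]); r=(p-c)@nrm; p=p[abs(r)<max(.002,2*r.std())]
print("disc px",ce[i].round(),m.sum(),len(p),"centre",c.round(4),"ext",np.ptp(p,0).round(3),"n",nrm.round(3),"raise",np.arctan2(-nrm[2],nrm[0]).round(3),"side",np.arctan2(nrm[1],nrm[0]).round(3),"res",r.std().round(4))
# rod in wrist cam, tool frame (rod top surface)
I=w["image"]; g=(W[...,0]>.05)&(W[...,0]<.12)&(abs(W[...,1])<.012)&(W[...,2]<.0)&(W[...,2]>-.06)
q=W[g]; print("rod",len(q))
if len(q)>50:
    for a,b in((.05,.07),(.07,.09),(.09,.12)):
        s=q[(q[:,0]>a)&(q[:,0]<b)]
        if len(s)>5: print(np.median(s,0).round(4))
E
python3 m5.py 4
```

```text
disc px [235. 155.] 213 196 centre [ 0.1312 -0.0027 -0.0228] ext [0.015 0.042 0.046] n [ 0.972  0.017 -0.233] raise 0.235 side 0.018 res 0.0019
rod 2907
[ 0.0601  0.0004 -0.0201]
[ 0.0802  0.0001 -0.0193]
[ 0.0989  0.0001 -0.0192]
```

```bash
cat > plan.py <<'E'
from h import *
import sys
# args: raise, cx,cy,cz, standoff(m), [side]
a,cx,cy,cz,so=map(float,sys.argv[1:6]); side=float(sys.argv[6]) if len(sys.argv)>6 else 0
yaw=np.radians(36.65); sx=np.array([np.cos(yaw),np.sin(yaw),0]); aim=np.array([.665,.259,.155])-.1*sx
Rt=(R.from_euler("z",yaw+side)*R.from_euler("y",-(.3927-a))*R.from_euler("x",np.pi)).as_matrix()
t=aim-Rt@np.array([cx,cy,cz])-so*sx
s=robot.observe(); R0=R.from_euler("xyz",s["tool_rot"]).as_matrix(); 
print("tcp",t.round(4),"shift/.1",(R0.T@(t-s["tool_pos"])/.1).round(3),"rot/pi",(R.from_matrix(R0.T@Rt).as_rotvec()/np.pi).round(4), "aim",aim)
E
python3 plan.py .235 .132 -.001 -.0205 .07
```

```text
tcp [0.4272 0.0808 0.114 ] shift/.1 [ 2.884 -1.535  1.028] rot/pi [-0.0166  0.0486  0.1968] aim [0.58477031 0.19930748 0.155     ]
```

Request:
move_arm(motion=[[0.3, -0.15, 0, 0, 0, 0], [0.65, -0.35, 0, 0, 0, 0], [1, -0.5, 0, 0, 0, 0], [1, -0.5, 0, 0, 0, 0]])

```text
time: 10.5
tool_pos: [0.4681, -0.1286, 0.2169]
tool_rot: [-3.14, -0.001, 1.262]
contact_force: [0.8, -0.0, -0.3]
opening: 0.0138
grip_force: 50.0
```

Request:
move_arm(motion=[[0.3, -0.15, 0, 0, 0, 0], [0.65, -0.35, 0, 0, 0, 0], [1, -0.5, 0, 0, 0, 0], [1, -0.5, 0, 0, 0, 0]])

```text
time: 11.0
tool_pos: [0.4516, -0.0192, 0.2172]
tool_rot: [-3.141, -0.0, 1.262]
contact_force: [-0.5, -0.2, -1.5]
opening: 0.0133
grip_force: 50.0
```

```bash
python3 plan.py .235 .132 -.001 -.0205 .07
```

```text
tcp [0.4272 0.0808 0.114 ] shift/.1 [ 0.878 -0.536  1.033] rot/pi [-0.0159  0.0486  0.1977] aim [0.58477031 0.19930748 0.155     ]
```

Request:
move_arm(motion=[[0.3, -0.18, 0.2, -0.004, 0.012, 0.05], [0.6, -0.36, 0.4, -0.008, 0.024, 0.1], [0.88, -0.54, 0.6, -0.012, 0.036, 0.15], [0.88, -0.54, 0.8, -0.016, 0.0486, 0.198], [0.88, -0.54, 1, -0.016, 0.0486, 0.198], [0.88, -0.54, 1, -0.016, 0.0486, 0.198], [0.88, -0.54, 1, -0.016, 0.0486, 0.198]])

```text
time: 11.88
tool_pos: [0.4283, 0.0793, 0.1181]
tool_rot: [3.14, -0.159, 0.636]
contact_force: [-0.2, -0.6, -0.7]
opening: 0.0136
grip_force: 50.0
```

```bash
cat > shot.py <<'E'
from h import *
import sys
n=sys.argv[1]
s,c,E=wrist(); save("w"+n,c); np.savez("w"+n+".npz",P=world_pts(c,c["hand_eye"]),image=c["image"],T=s["tool_pos"],rot=s["tool_rot"])
for k,f in(("scene","s"),("top","t")):
    s,c=cam(k); save(f+n,c); np.savez(f+n+".npz",P=world_pts(c,c["extrinsics"]),image=c["image"],T=s["tool_pos"],rot=s["tool_rot"])
E
python3 shot.py 5; python3 m5.py 5; python3 plan.py .235 .132 -.001 -.0205 .07
python3 - <<'E'
import cv2,numpy as np
a=cv2.imread("pics/s5.png")[150:370,100:400];b=cv2.imread("pics/t5.png")[60:280,130:430]
cv2.imwrite("pics/c5.png",np.hstack([cv2.resize(a,(400,293)),cv2.resize(b,(400,293))]))
E
```

```text
disc px [290. 239.] 259 220 centre [ 0.13   -0.0029 -0.0234] ext [0.013 0.043 0.044] n [ 0.963 -0.002 -0.268] raise 0.272 side -0.002 res 0.0012
rod 2915
[ 0.0602  0.     -0.02  ]
[ 0.0801 -0.0003 -0.0191]
[ 0.0991 -0.0003 -0.019 ]
tcp [0.4272 0.0808 0.114 ] shift/.1 [-0.008 -0.015  0.043] rot/pi [ 0.0008 -0.0005 -0.0011] aim [0.58477031 0.19930748 0.155     ]
```

View pics/c5.png

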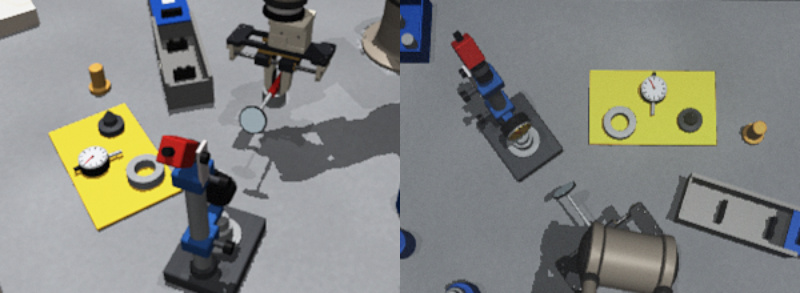

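Left crop: the disc at (253,120) faces the stand, clear of it. Right crop: the rod points at the dial from about 70 mm beyond the aim spot. The raise measures about 0.26 rad.

```bash
python3 plan.py .26 .1315 -.0015 -.020 0
```

```text
tcp [0.4832 0.1219 0.1178] shift/.1 [ 0.683 -0.013  0.116] rot/pi [ 0.0008 -0.0085 -0.0012] aim [0.58477031 0.19930748 0.155     ]
```

Request:
move_arm(motion=[[0.15, 0, 0.03, 0, -0.003, 0], [0.3, 0, 0.06, 0, -0.006, 0], [0.45, -0.01, 0.09, 0, -0.0085, 0], [0.57, -0.01, 0.11, 0, -0.0085, 0], [0.65, -0.01, 0.12, 0, -0.0085, 0], [0.68, -0.01, 0.12, 0, -0.0085, 0], [0.68, -0.01, 0.12, 0, -0.0085, 0], [0.68, -0.01, 0.12, 0, -0.0085, 0]])

```text
time: 13.02
tool_pos: [0.4821, 0.1216, 0.1165]
tool_rot: [3.141, -0.131, 0.636]
contact_force: [0.3, -0.1, -0.9]
opening: 0.0136
grip_force: 50.0
```

```bash
python3 shot.py 6; python3 m5.py 6; python3 plan.py .26 .1315 -.0015 -.020 0
cat > chk.py <<'E'
from h import *
import sys
# disc relative to the stand, both seen by one camera: red cam top and disc in scene
d=np.load(sys.argv[1]+".npz");P=d["P"];Rt=R.from_euler("xyz",d["rot"]).as_matrix();Q=(P-d["T"])@Rt
m=(Q[...,0]>.11)&(Q[...,0]<.155)&(abs(Q[...,1])<.035)&(abs(Q[...,2]+.02)<.04)
p=P[m]; print(sys.argv[1],m.sum(),"disc world mid",((p.max(0)+p.min(0))/2).round(4),p.mean(0).round(4),"zrange",p[:,2].min().round(3),p[:,2].max().round(3))
E
python3 chk.py s6; python3 chk.py t6
python3 - <<'E'
import cv2,numpy as np
a=cv2.imread("pics/s6.png")[150:370,100:400];b=cv2.imread("pics/t6.png")[60:280,130:430]
cv2.imwrite("pics/c6.png",np.hstack([cv2.resize(a,(400,293)),cv2.resize(b,(400,293))]))
E
```

```text
disc px [279. 262.] 259 230 centre [ 0.1305 -0.002  -0.0222] ext [0.014 0.044 0.044] n [ 0.966  0.009 -0.257] raise 0.26 side 0.009 res 0.0013
rod 2924
[ 0.0602  0.     -0.02  ]
[ 0.0801 -0.0003 -0.0192]
[ 0.099  -0.0003 -0.0191]
tcp [0.4832 0.1219 0.1178] shift/.1 [ 0.01   0.004 -0.01 ] rot/pi [ 0.0005  0.0004 -0.0012] aim [0.58477031 0.19930748 0.155     ]
s6 365 disc world mid [0.581  0.1987 0.155 ] [0.5818 0.1986 0.1562] zrange 0.131 0.179
t6 102 disc world mid [0.582  0.1964 0.1534] [0.5796 0.1949 0.1582] zrange 0.13 0.177
```

View pics/c6.png

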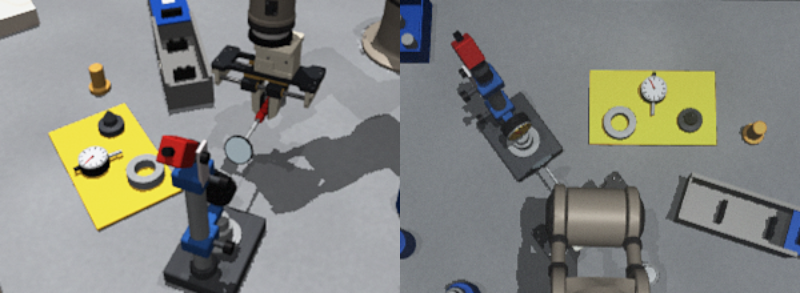

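The disc is on the aim spot to about 3 mm, with its angle as planned. The cover is still open and nothing has been disturbed.

Request:
move_arm(motion=[[0.01, 0, -0.01, 0, 0, 0], [0.01, 0, -0.01, 0, 0, 0], [0.01, 0, -0.01, 0, 0, 0], [0.01, 0, -0.01, 0, 0, 0], [0.01, 0, -0.01, 0, 0, 0], [0.01, 0, -0.01, 0, 0, 0]])

```text
time: 13.92
tool_pos: [0.4831, 0.1223, 0.1177]
tool_rot: [3.141, -0.131, 0.636]
contact_force: [0.1, -0.2, -0.8]
opening: 0.0133
grip_force: 50.0
```

```bash
python3 -c "
from cell import robot
print(robot.hand_in())"
```

```text
the job is handed in; nothing more can be done
None
```

I handed the job in at about 14 s: the cover is fully open, and the mirror is held by its handle with the glass about 3 mm from the aim spot, its angle matching the plan in my last measurement; the hand-in returned no verdict.

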